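Tighten the hold-down nut at the bottom of the last-stand pillar

TASK

The nut that holds the last stand's pillar down on the bench has worked loose. Take the larger of the two T-handled socket keys out of the wooden stand, lower it down the pillar's bore, feel it on over the hex nut at the bottom and turn it clockwise until the nut comes up firm against its stop, without leaning hard on the nut or forcing it. Then lift the key out and set it down upright in its pocket in the stand (not dropped), leaving the smaller key and the other things where they are.

Things in the scene. Friction and masses are not known exactly. Their poses are not given: they have to be found in the camera images.
- bore_mouth (a point): Centre of the open top of the last-stand pillar, a dark cast column fixed to the bench: foot disc 124 mm across, column 70 to 77 mm across, 125 mm tall, a small clamp screw standing 28 mm out sideways near the rim. The point is on the bore's axis, level with the rim; z is up. The bore is round, 50 mm wide, 109 mm deep, its mouth bevelled by 2.5 mm.
- bore_floor (a point): Centre of the bore's flat floor, 109 mm below the mouth. On it, centred, lie a washer (3 mm thick, 39 mm across) and the steel hex nut: 30 mm across flats, flats 13 mm high, so their top is 16 mm above this point; then a round chamfered top 3 mm high, under 30 mm across, and a stud end 5 mm higher. Which way the flats point is not measured and differs each time.
- nut (a joint): How far the nut is screwed down, in rad: 0 fully backed off, 1.2 firm against its stop; starts between 0 and 0.3. Grows as the nut turns clockwise seen from above. Turns stiffly (0.25 N m) and stays where it is left; at the stop 0.4 N m is plenty and over about 0.9 N m, or a hard push, spoils it. The value does not tell which way the flats point.
- socket_key: The larger T-handled socket key, steel, 0.3 to 0.6 kg, upright in one of the stand's pockets, socket down. Origin: centre of the socket's open lower end; z up the shaft, x along the T-bar. Socket 42 to 44 mm across, 45 mm long; inside a hexagon 32 mm across flats, 34 mm deep, with a 4 mm lead-in: 7 degrees of play on the nut either way. Fully on, its end rests on the washer; not on, 9 to 13 mm higher.
- socket_key_bar (a point): Centre of the larger key's T-bar, 178 mm above the key's open end: the place to grasp it, fingers either side of the bar. The bar is square, 14 mm wide and high, 110 mm long along x; the shaft below it is 14 mm thick.
- small_key: The smaller T-handled key in the stand's other pocket, to be left there: socket 19 mm across flats (too small for the nut), 110 mm tall, bar 80 mm long and 10 mm thick, its top 130 mm above the bench. Origin at its open lower end.
- pocket_a (a point): Centre of the floor of one pocket of the wooden tool stand (block 80 x 200 x 72 mm fixed to the bench). Pockets are round, 50 mm wide, 52 mm deep, their floors 20 mm above the bench, 110 mm apart along the stand's y axis; this one is at +55 mm. x and y are the stand's own, z up.
- pocket_b (a point): Centre of the floor of the stand's other pocket, at -55 mm.
- last_pin: Bystander: the steel pin of the last stand, 47 mm across and 101 mm tall, standing on its oblong plate. Origin under the plate.
- lasting_pincers: Bystander: lasting pincers, 178 mm long, lying behind the work.
- shoe_brush: Bystander: wooden shoe brush, 170 mm long, lying behind the work.
- the_awl: Bystander: awl with a wooden handle, 168 mm long, lying at the front of the bench.
- nails: Bystander: small glass jar with a grey lid, 60 mm across, 78 mm tall, behind the stand.
- file: Bystander: file with a grey handle, 205 mm long, lying by the vise.

How it is judged:
By the outcome, as a careful person would: the job done as asked, in the order asked, and still so for the second after the job is handed in, with the robot touching nothing.
It also fails if it takes over 72 s, if anything falls off the work surface, if the arm or the gripper's body presses on something with over 40 N, if the wrist force passes 120 N, or if a joint passes its speed limit or range.

ROBOT

A 6-joint arm with a two-finger parallel gripper is mounted at the origin on a cart in front of the work surface, level with it; the furniture and walls round the work are solid. World frame = base frame: x ahead of the robot, y to its left, z up, the work surface at z = 0. Lengths are in mm, angles in rad, forces in N, time in s.
With the tool pointing down it reaches from about 350 to 975 mm from the base axis. Payload 7.1 kg.
Tool frame: the origin (TCP) lies at the very end of the fingers, on their centre line; the grasp point (between the pads) lies 19 mm behind it (arm.tcp_to_grasp is the distance from the TCP to the grasp point, in mm); z points along the fingers, y is the line along which they close (so a half turn about z gives the same grasp; the last joint's range is limited). The gripper opens to 88 mm and grips with 3 to 60 N. Pads are 20 mm wide; open, the fingers measure 115 mm over their backs; the gripper's body (75 mm by 178 mm) begins 61 mm behind the grasp point.
Start: joints at [-1.192, 0.423, 1.63, -0, 1.089, -0.019], TCP at [242.135, -576.173, 190.075] pointing down, gripper open.
Joint ranges: [-3, 3], [-0.9, 2.11], [0.09, 2.58], [-1.31, 4.45], [0.11, 2.69], [-2.54, 2.54]. Speed limits (rad/s): [2.39, 2.39, 3.01, 3.14, 3.14, 3.14].

INTERFACE

Orientations are given as a unit quaternion [w, x, y, z].
In Python, from station import arm gives the robot as it stands.
- The arm moves only by the tool drive_tool, never from a script. Its arguments are lists of equal length, an entry for each row: "delta_pos": the shift along the world's x, y, z in mm, a list of three; "angular": the turn, a rotation vector about the world's x, y, z in rad, a list of three; "gripper": the opening, from -1 (shut) to 1 (fully open), so that 0 is half open. In form: {"delta_pos": [[x, y, z], ...], "angular": [[wx, wy, wz], ...], "gripper": [gripper, ...]}. A call has exactly 8 rows; each row shifts and turns the commanded pose from where the row before left it; what a row does not reach is not made up. A row lasts 1/8 s, in which the tool goes at most 62.5 mm and 10.7 degrees, less where a joint would pass 70% of its speed; a pose out of reach is approached as far as the arm can. A call is refused whole if a number of a shift passes 62.5 or a number of a turn 0.188, either way. A call with a gripper value outside its range is refused whole. The fingers move at their own pace and stop on an object; "newtons" is the grip in N (left out, the last holds). Time passes only in rows, so rows that do not move let the fingers close, or fill a call up. It gives the time, the measured TCP pose, the force, the opening and the grip force at its end, in the units of the state.
- arm.state(): the state, without advancing time (a new reading comes with each control period).
- arm.grab_frame(name): name is "scene" or "top" or "wrist"; returns a dict with "pixels" (384x512x3 uint8, blue, green, red), "fx", "fy", "cx", "cy" (pixels), "cam_to_world" (4x4, takes a point from camera to world coordinates). Camera axes: x right, y down, z forward; pixel columns grow to the right and rows downward; lengths in mm; the calibration is good to about 2 mm. The wrist camera is an equidistant fisheye: a pixel r from the principal point sees the ray r / f radians off the axis. A picture is of the moment at which its call begins. There is no depth.
- arm.hand_in(): hands the job in; it is judged then, once.
The state is a dict: "time": time; "joint_pos": joint angles; "qd": joint speeds; "effort": joint torques, N m; "ee_pos": TCP position; "eef_rot": TCP orientation; "force": force on the tool from outside, world axes, zero at the start; "ft_torque": the same for the moment, N m; "finger_gap": opening from 0.0 (shut) to 1.0 (fully open); "grip_force": force on a finger pad.
Only numpy, scipy, OpenCV 4.12 (cv2) and the standard library are available. Lean on these libraries where they do the work, as an engineer would, in place of code of your own. Each camera call takes 0.05 s, during which the arm holds its last target. There are 200 camera calls.

## Working session

There is one attempt and no reset: what is moved stays moved. The work goes in short steps, Python scripts to look and compute and a tool call to move; the robot and the scene stay as the last step left them, time stands still between calls to the robot, and variables do not carry over. Pictures are saved under pics/ and viewed, at most 10 in all, crops included, and the job is handed in when it is done.

Besides the shell and the picture viewer there is one more tool, called after "Emit:" as name(argument=value, ...) on one line, values as JSON. drive_tool: Moves the arm, as the interface text tells. Its arguments: {"type":"object","properties":{"delta_pos":{"type":"array","items":{"type":"array","items":{"type":"number"}}},"angular":{"type":"array","items":{"type":"array","items":{"type":"number"}}},"gripper":{"type":"array","items":{"type":"number"}},"newtons":{"type":"number"}},"required":["delta_pos","angular","gripper"]}

```bash
mkdir -p pics
cat > h.py <<'E'
import numpy as np, cv2
from station import arm
def grab(n,save=None):
    f=arm.grab_frame(n); f['pixels']=np.array(f['pixels'],dtype=np.uint8); f['cam_to_world']=np.array(f['cam_to_world'])
    if save: cv2.imwrite('pics/'+save,f['pixels']); np.savez('pics/'+save[:-4],**f)
    return f
def ray(f,u,v,fish=False):
    x=(u-f['cx'])/f['fx']; y=(v-f['cy'])/f['fy']
    if fish:
        r=np.hypot(x,y); s=np.sin(r)/max(r,1e-9); d=np.array([x*s,y*s,np.cos(r)])
    else: d=np.array([x,y,1.])
    T=f['cam_to_world']; d=T[:3,:3]@d
    return T[:3,3],d/np.linalg.norm(d)
def onz(f,u,v,z,fish=False):
    o,d=ray(f,u,v,fish); return o+d*(z-o[2])/d[2]
def cross(*rays):
    A=sum(np.eye(3)-np.outer(d,d) for o,d in rays); b=sum((np.eye(3)-np.outer(d,d))@o for o,d in rays)
    p=np.linalg.solve(A,b); return p,[np.linalg.norm((np.eye(3)-np.outer(d,d))@(p-o)) for o,d in rays]
def load(s): return dict(np.load('pics/'+s+'.npz'))
def proj(f,p,fish=False):
    T=f['cam_to_world']; q=T[:3,:3].T@(np.array(p)-T[:3,3])
    if fish:
        r=np.hypot(q[0],q[1]); t=np.arctan2(r,q[2]); q=np.array([q[0]/r*t,q[1]/r*t,1])
    return f['fx']*q[0]/q[2]+f['cx'],f['fy']*q[1]/q[2]+f['cy']
E
python3 - <<'E'
from h import *
a=grab('scene','s0.png');b=grab('top','t0.png')
for f in(a,b): print(f['fx'],f['cam_to_world'].round(2).tolist())
print(arm.state(),arm.tcp_to_grasp)
E
```

```text
465.830700078429 [[-0.45, -0.5, 0.74, -460.28], [-0.89, 0.26, -0.36, 459.54], [-0.01, -0.83, -0.56, 905.29], [0.0, 0.0, 0.0, 1.0]]
455.50879352650213 [[-0.0, -0.99, 0.14, 379.92], [-1.0, 0.0, 0.01, -52.1], [-0.01, -0.14, -0.99, 1346.56], [0.0, 0.0, 0.0, 1.0]]
{'time': 0.1, 'joint_pos': array([-1.19198864e+00,  4.23745365e-01,  1.63061148e+00,  1.38225916e-05,
        1.08859196e+00, -1.90015290e-02]), 'qd': array([ 0.00081456, -0.00161739, -0.00206298, -0.00059493, -0.00090181,
        0.00019192]), 'effort': array([ 7.24060665e-04, -5.45613742e+01, -2.74323034e+01,  6.45930972e-02,
        1.88434002e-02, -4.39701387e-05]), 'ee_pos': array([ 241.94975974, -575.6770834 ,  189.3921803 ]), 'eef_rot': array([-6.68227892e-04,  9.80284020e-01,  1.97592462e-01, -1.15308738e-04]), 'force': array([ 0.18825691, -0.2204125 ,  0.6992121 ]), 'ft_torque': array([ 0.05340239, -0.01342675,  0.05045734]), 'grip_force': 0.0, 'finger_gap': 1.0009230811182588} 18.700000000000003
```

View pics/s0.png

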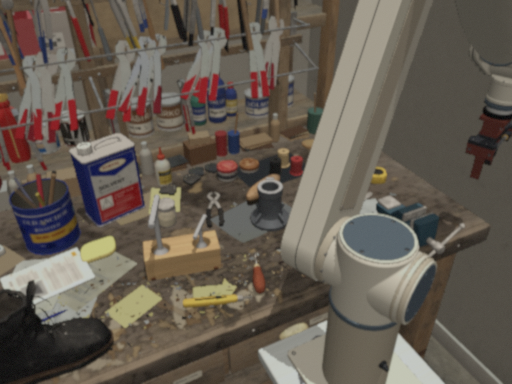

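View pics/t0.png

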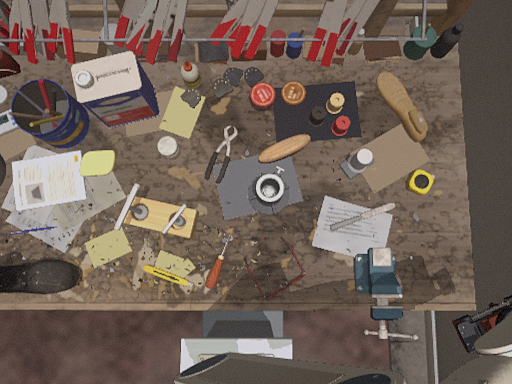

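The scene view shows the stand near (182,255), with the tall key's bar near (155,215), the small key near (200,232) and the pillar near (270,195). In the top view the stand is at (160,217), the large bar near (126,206), the small bar near (174,218) and the bore near (270,187). I'll enlarge both.

Run:
```python
from h import *
t=load('t0')['pixels'];s=load('s0')['pixels']
a=cv2.resize(t[160:250,100:300],None,fx=4,fy=4,interpolation=cv2.INTER_CUBIC)[:, :800]
b=cv2.resize(s[175:285,135:295],None,fx=5,fy=5,interpolation=cv2.INTER_CUBIC)
cv2.imwrite('pics/c1.png',a);cv2.imwrite('pics/c2.png',b)
```

```text
(no output)
```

View pics/c1.png

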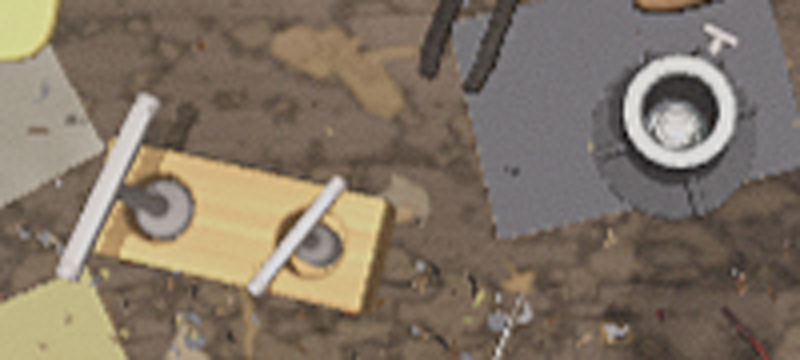

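View pics/c2.png

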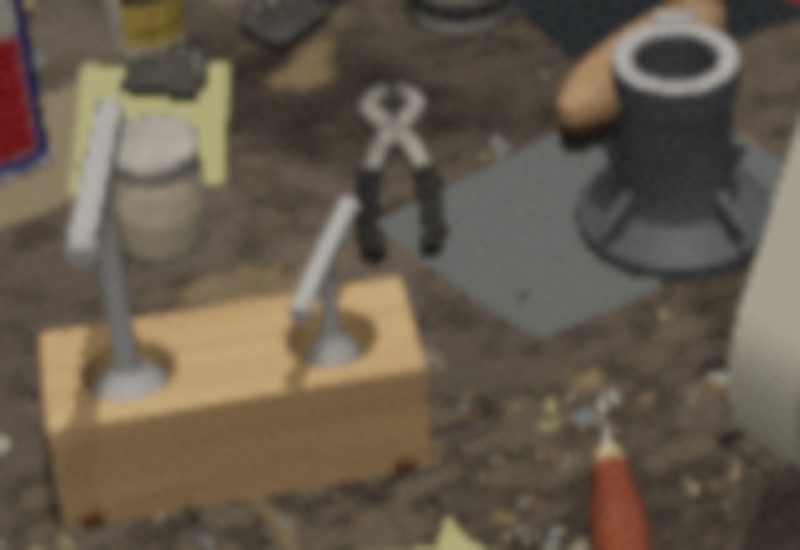

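Crop c1 shows the large bar's ends at (149,100) and (68,270) and the ring centre at (680,111). Crop c2 shows the bar's centre at (97,177) and the ring centre at (676,58). Next I triangulate these with masks.

Run:
```python
from h import *
T=load('t0');S=load('s0')
def blob(f,x0,y0,x1,y1,seed,thr,minsat=45):
    im=f['pixels'][y0:y1,x0:x1]; h=cv2.cvtColor(im,cv2.COLOR_BGR2HSV)
    m=((h[...,2]>thr)&(h[...,1]<minsat)).astype(np.uint8)
    n,l,st,c=cv2.connectedComponentsWithStats(m)
    k=max(range(1,n),key=lambda i:st[i,4]-50*np.hypot(*(c[i]+[x0,y0]-seed)))
    cs,_=cv2.findContours((l==k).astype(np.uint8),cv2.RETR_EXTERNAL,cv2.CHAIN_APPROX_NONE)
    p=cs[0][:,0]+[x0,y0]
    print('area',st[k,4],'bbox',p.min(0),p.max(0)); return p.astype(np.float32)
def barmid(p):
    r=cv2.minAreaRect(p); print(r); b=cv2.boxPoints(r); 
    e=sorted([(np.linalg.norm(b[i]-b[(i+1)%4]),i) for i in range(4)])[:2]
    ends=[(b[i]+b[(i+1)%4])/2 for _,i in e]; return r[0],ends
pt=blob(T,112,178,145,235,(127,206),150); ct,et=barmid(pt)
ps=blob(S,146,190,162,230,(154,210),130); cs_,es=barmid(ps)
print('bar',cross(ray(T,*ct),ray(S,*cs_)), et,es)
for a in et: print('end on z=205',onz(T,*a,205))
p=blob(T,250,165,290,212,(270,187),170);e1=cv2.fitEllipse(cv2.convexHull(p));print(e1)
q=blob(S,252,170,290,200,(270,187),130);e2=cv2.fitEllipse(cv2.convexHull(q));print(e2)
print('bore',cross(ray(T,*e1[0]),ray(S,*e2[0])),onz(T,*e1[0],125),onz(S,*e2[0],125))
# stand top: wood corners
for n,f in(('T',T),('S',S)):
    h=cv2.cvtColor(f['pixels'],cv2.COLOR_BGR2HSV)
c=[(112/4+100,142/4+160),(390/4+100,200/4+160),(362/4+100,312/4+160)]
for u in c: print('corner',onz(T,*u,72))
for u in [(160,210),(315,243)]: print('sock',onz(T,100+u[0]/4,160+u[1]/4,65))
```

```text
area 263 bbox [114 183] [139 229]
((126.11183166503906, 206.28457641601562), (5.4192399978637695, 50.56551742553711), 24.943906784057617)
area 188 bbox [149 195] [161 224]
((155.50003051757812, 210.00001525878906), (9.701425552368164, 30.316951751708984), 14.03624439239502)
bar (array([506.67026888, 270.74472266, 200.12609503]), [np.float64(2.4934626026458897), np.float64(2.493462602645943)]) [array([115.44931, 229.20898], dtype=float32), array([136.77435, 183.36017], dtype=float32)] [array([159.1765 , 195.29413], dtype=float32), array([151.82356, 224.7059 ], dtype=float32)]
end on z=205 [449.4037994  296.34177817 205.        ]
end on z=205 [565.7610128  246.80871852 205.        ]
area 363 bbox [256 174] [283 201]
((269.44573974609375, 187.3120880126953), (27.15683364868164, 27.414398193359375), 129.01121520996094)
area 161 bbox [258 177] [282 193]
((269.7632751464844, 185.21922302246094), (16.001689910888672, 23.9981689453125), 90.05131530761719)
bore (array([566.54526517, -93.04901467, 128.51235833]), [np.float64(0.03654681503756676), np.float64(0.03654681503754894)]) [567.06477463 -93.19871011 125.        ] [571.20900299 -95.51718188 125.        ]
corner [552.67369505 305.3002337   72.        ]
corner [511.08677451 107.79997336  72.        ]
corner [432.69341973 126.10953108  72.        ]
sock [505.01359816 271.40887519  65.        ]
sock [481.45986317 161.12606882  65.        ]
```

Emit:
drive_tool(delta_pos=[[10,20,45],[10,20,45],[10,20,45],[10,20,45],[14,48,0],[14,48,0],[14,48,0],[14,48,0]], angular=[[0,0,0.117],[0,0,0.117],[0,0,0.117],[0,0,0.117],[0,0,0.117],[0,0,0.117],[0,0,0.117],[0,0,0.117]], gripper=[1,1,1,1,1,1,1,1], newtons=50)

```text
time: 1.1
ee_pos: [338.1, -302.5, 369.8]
eef_rot: [-0.0, 0.785, 0.62, 0.0]
force: [1.0, 0.4, 0.0]
finger_gap: 0.997
grip_force: 0.0
```

Emit:
drive_tool(delta_pos=[[14,48,0],[14,48,0],[14,48,0],[14,48,0],[14,48,0],[14,48,0],[14,48,0],[14,48,0]], angular=[[0,0,0.117],[0,0,0.117],[0,0,0.117],[0,0,0.117],[0,0,0.117],[0,0,0.117],[0,0,0.117],[0,0,0.117]], gripper=[1,1,1,1,1,1,1,1])

```text
time: 2.1
ee_pos: [450.1, 81.5, 369.9]
eef_rot: [0.0, 0.42, 0.907, -0.0]
force: [0.3, -0.5, 0.2]
finger_gap: 1.001
grip_force: 0.0
```

Emit:
drive_tool(delta_pos=[[14,48,0],[14,48,0],[0,48,0],[0,40,0],[0,0,0],[0,0,0],[0,0,0],[0,0,0]], angular=[[0,0,0.117],[0,0,0.117],[0,0,0.117],[0,0,0.117],[0,0,0],[0,0,0],[0,0,0],[0,0,0]], gripper=[1,1,1,1,1,1,1,1])

```text
time: 3.1
ee_pos: [478.3, 262.9, 370.2]
eef_rot: [0.0, 0.201, 0.98, 0.0]
force: [-0.1, 0.7, -0.9]
finger_gap: 1.001
grip_force: 0.0
```

Run:
```python
from h import *
from scipy.spatial.transform import Rotation as R
f=grab('wrist','w0.png'); print({k:f[k] for k in('fx','cx','cy')},f['cam_to_world'].round(2).tolist())
s=arm.state();q=s['eef_rot'];M=R.from_quat(q[[1,2,3,0]]).as_matrix();print(s['ee_pos'],M.round(3).tolist(),s['joint_pos'].round(2),s['force'],s['time'])
```

```text
{'fx': 297.3186396354542, 'cx': 258.82297668131184, 'cy': 193.348462225499} [[0.39, 0.89, 0.24, 414.09], [0.92, -0.38, -0.1, 291.8], [0.0, 0.26, -0.97, 564.5], [0.0, 0.0, 0.0, 1.0]]
[478.30153126 263.03919997 370.27666227] [[-0.919, 0.394, 0.0], [0.394, 0.919, 0.0], [-0.0, 0.0, -1.0]] [ 0.48  0.14  1.59 -0.    1.4  -0.68] [ 1.22623254 -0.63886221 -0.23842494] 3.15
```

View pics/w0.png

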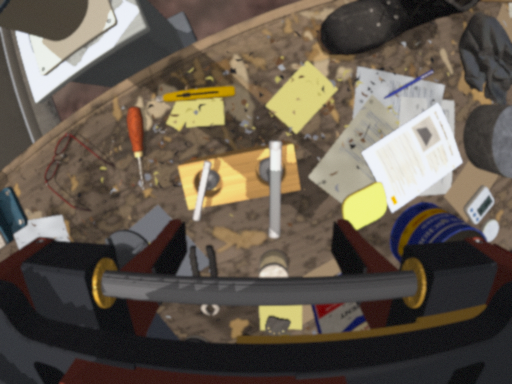

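The wrist view shows the large bar from (277,143) to (274,237), running nearly straight away from the hand. The socket is at (268,170), and the small key is at (203,190).

Run:
```python
from h import *
W=load('w0');T=load('t0');S=load('s0')
im=W['pixels'][130:250,255:300];h=cv2.cvtColor(im,cv2.COLOR_BGR2HSV)
m=((h[...,2]>140)&(h[...,1]<50)).astype(np.uint8)
n,l,st,c=cv2.connectedComponentsWithStats(m);k=1+np.argmax(st[1:,4]);print(st[k],c[k])
cs,_=cv2.findContours((l==k).astype(np.uint8),cv2.RETR_EXTERNAL,cv2.CHAIN_APPROX_NONE)
r=cv2.minAreaRect(cs[0]);b=cv2.boxPoints(r)+[255,130];print(r,b.tolist())
b=b[np.argsort(b[:,1])];e=[(b[0]+b[1])/2,(b[2]+b[3])/2]
te=[(136.8,183.6),(115.6,229)]; te=[te[1],te[0]]
for i in 0,1:
  for t in te: print('cross',i,cross(ray(W,*e[i],True),ray(T,*t)))
P=[onz(W,*x,205,True) for x in e];print(P,np.linalg.norm(P[0]-P[1]),(P[0]+P[1])/2)
d=P[1]-P[0];print('yaw',np.degrees(np.arctan2(d[1],d[0])))
print('sock top z65',onz(W,268,170,65,True))
```

```text
[ 14  11  13  98 970] [19.79175258 57.2185567 ]
((20.0, 59.5), (97.0, 12.0), 90.0) [[269.0, 141.0], [281.0, 141.0], [281.0, 238.0], [269.0, 238.0]]
cross 0 (array([450.33312893, 298.41558756, 196.98340744]), [np.float64(0.08560157164296295), np.float64(0.08560157164297265)])
cross 0 (array([518.72175076, 284.256052  , 115.98723583]), [np.float64(62.228898422647056), np.float64(62.22889842264699)])
cross 1 (array([459.08895862, 255.83754223, 402.05123036]), [np.float64(28.27034372462538), np.float64(28.270343724625416)])
cross 1 (array([567.02539575, 248.82055777, 200.00538853]), [np.float64(1.2818087749506883), np.float64(1.2818087749508817)])
[array([449.45907769, 298.26054665, 205.        ]), array([566.07660698, 250.06032173, 205.        ])] 126.18601277972941 [507.76784234 274.16043419 205.        ]
yaw -22.456231011856172
sock top z65 [504.36244666 270.6037948   65.        ]
```

Emit:
drive_tool(delta_pos=[[14.5,4.5,-25],[14.5,4,-30],[0,0,-40],[0,0,-40],[0,0,-30],[0,0,-15],[0,0,-11],[0,0,0]], angular=[[0,0,0],[0,0,0],[0,0,0],[0,0,0],[0,0,0],[0,0,0],[0,0,0],[0,0,0]], gripper=[1,1,1,1,1,1,1,1])

```text
time: 4.15
ee_pos: [507.3, 272.3, 179.1]
eef_rot: [-0.0, 0.201, 0.98, -0.0]
force: [0.4, -0.4, 0.9]
finger_gap: 1.003
grip_force: 0.0
```

Emit:
drive_tool(delta_pos=[[0,0,0],[0,0,0],[0,0,0],[0,0,0],[0,0,0],[0,0,0],[0,0,0],[0,0,0]], angular=[[0,0,0],[0,0,0],[0,0,0],[0,0,0],[0,0,0],[0,0,0],[0,0,0],[0,0,0]], gripper=[-1,-1,-1,-1,-1,-1,-1,-1])

```text
time: 5.15
ee_pos: [507.1, 272.3, 179.0]
eef_rot: [-0.0, 0.201, 0.98, -0.0]
force: [0.3, 0.4, 0.6]
finger_gap: 0.133
grip_force: 0.0
```

Run:
```python
from h import *
s=arm.state();print(s)
f=grab('wrist','w1.png');g=grab('scene','s1.png')
a=cv2.resize(f['pixels'][120:330,130:390],(520,420));b=cv2.resize(g['pixels'][160:290,110:240],(280,420)) 
cv2.imwrite('pics/c3.png',np.hstack([a,b]))
```

```text
{'time': 5.15, 'joint_pos': array([ 4.72110052e-01,  3.64420162e-01,  1.75024948e+00,  1.15931923e-05,
        1.02698776e+00, -6.94881141e-01]), 'qd': array([-0.00210965,  0.00074237, -0.00056299, -0.00042085, -0.00015225,
        0.00070045]), 'effort': array([-6.91849982e-04, -4.95357227e+01, -2.60496765e+01,  4.00104211e-02,
        5.90118044e-02,  7.64790275e-05]), 'ee_pos': array([507.13535367, 272.32053672, 179.04636648]), 'eef_rot': array([-2.83924039e-05,  2.00536550e-01,  9.79686221e-01, -1.63314342e-05]), 'force': array([0.27866381, 0.40556142, 0.58295835]), 'ft_torque': array([ 0.0387676 , -0.13086819, -0.01953391]), 'grip_force': 0.0, 'finger_gap': 0.1326821889629047}
```

View pics/c3.png

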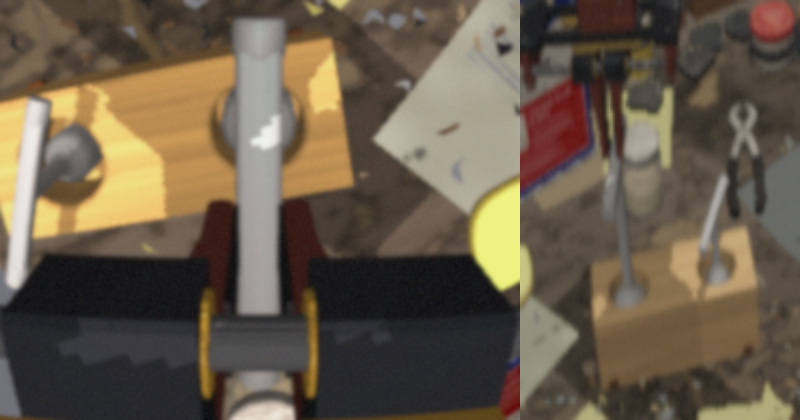

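The bar lies centred between the fingers, which were still closing. I'll wait for the grip and then lift slightly.

Emit:
drive_tool(delta_pos=[[0,0,0],[0,0,0],[0,0,0],[0,0,0],[0,0,4],[0,0,8],[0,0,10],[0,0,0]], angular=[[0,0,0],[0,0,0],[0,0,0],[0,0,0],[0,0,0],[0,0,0],[0,0,0],[0,0,0]], gripper=[-1,-1,-1,-1,-1,-1,-1,-1])

```text
time: 6.25
ee_pos: [507.9, 272.7, 202.5]
eef_rot: [0.001, 0.201, 0.98, 0.001]
force: [1.0, 0.3, 0.6]
finger_gap: 0.004
grip_force: 0.0
```

Run:
```python
from h import *
s=arm.state();print(s['force'],s['ft_torque'],s['finger_gap'],s['grip_force'],s['ee_pos'])
```

```text
[1.00640878 0.3341114  0.6054656 ] [ 0.03702345 -0.16390213  0.02226668] 0.0037087469199292514 0.0 [507.92807427 272.72070086 202.4750004 ]
```

Run:
```python
from h import *
f=load('w1');g=load('s1');w0=load('w0');s0=load('s0')
for p in([507,272,179],[507,272,198],[450,298,205],[566,250,205],[507,272,205]):
    print(p,np.round(proj(f,p,True)),np.round(proj(g,p)),np.round(proj(s0,p)),np.round(proj(w0,p,True)))
print('tcp in w0',proj(w0,[478,263,370],True))
F=grab('wrist','w2.png');G=grab('scene','s2.png')
a=cv2.resize(F['pixels'][120:330,130:390],(455,420));b=cv2.resize(G['pixels'][165:255,125:200],(345,420),interpolation=cv2.INTER_CUBIC)
cv2.imwrite('pics/c4.png',np.hstack([a,b]))
```

```text
[507, 272, 179] [256. 220.] [155. 216.] [155. 216.] [272. 187.]
[507, 272, 198] [256. 230.] [154. 211.] [154. 211.] [273. 190.]
[450, 298, 205] [258. 130.] [150. 224.] [150. 224.] [275. 141.]
[566, 250, 205] [261. 315.] [156. 194.] [156. 194.] [275. 238.]
[507, 272, 205] [256. 234.] [154. 208.] [154. 208.] [273. 192.]
tcp in w0 (np.float64(256.7549377479183), np.float64(219.07084293318198))
```

View pics/c4.png

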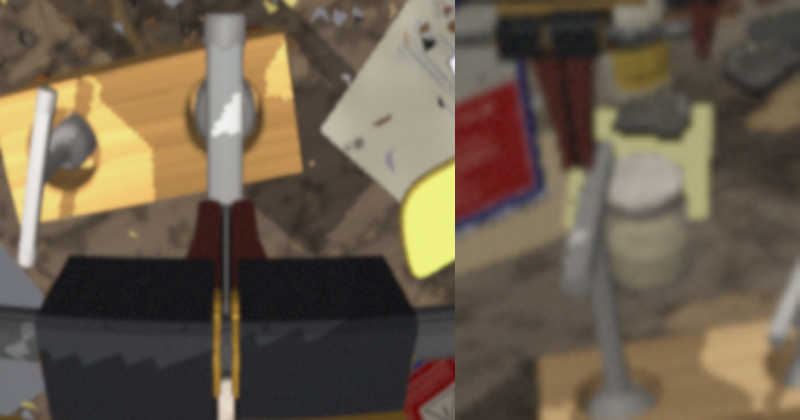

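In c4 the fingers are shut above the bar at z≈202, and the key has not moved. In the scene view the fingertip shows near pixel (152,200), not the projected (154,209). So the calibration, or the fingertip's real position, is off. I'll triangulate the tip itself.

Run:
```python
from h import *
W=load('w2');S=load('s2');T=grab('top','t2.png')
print('tcp',arm.state()['ee_pos'],proj(W,arm.state()['ee_pos'],True),proj(S,arm.state()['ee_pos']),proj(T,arm.state()['ee_pos']))
print('tip',cross(ray(W,259,222,True),ray(S,153.5,200.3)))
print('onz scene', [onz(S,153.5,200.3,z).round() for z in(202,215,225)])
# bar in w2 : two wrist places + top
import itertools
for n,b in(('w0',(255,130,300,250)),('w1',(235,120,280,240)),('w2',(235,120,280,220))):
    f=load(n);im=f['pixels'][b[1]:b[3],b[0]:b[2]];h=cv2.cvtColor(im,cv2.COLOR_BGR2HSV)
    m=((h[...,2]>120)&(h[...,1]<40)).astype(np.uint8);n_,l,st,c=cv2.connectedComponentsWithStats(m);k=1+np.argmax(st[1:,4]);print(n,st[k]+[b[0],b[1],0,0,0])
    print(f['cam_to_world'][:3,3])
    # top end of bar
    print(' scanline width', [(y,int(m[y-b[1]].sum())) for y in range(b[1],b[3],10)])
a=cv2.resize(T['pixels'][160:250,90:210],(800,600),interpolation=cv2.INTER_CUBIC);cv2.imwrite('pics/c5.png',a)
```

```text
tcp [507.03681312 272.28384022 201.08235612] (np.float64(255.75986570397828), np.float64(218.11732246138033)) (np.float64(153.83693874044135), np.float64(209.59089673236372)) (np.float64(126.33091847278118), np.float64(206.50786546493234))
tip (array([498.60918625, 274.56815312, 234.94560688]), [np.float64(3.5143118804149522), np.float64(3.5143118804148594)])
onz scene [array([546., 262., 202.]), array([527., 265., 215.]), array([513., 268., 225.])]
w0 [ 262  140   20   99 1131]
[414.08852298 291.80399392 564.49991117]
 scanline width [(130, 0), (140, 2), (150, 11), (160, 12), (170, 15), (180, 11), (190, 10), (200, 10), (210, 11), (220, 10), (230, 11), (240, 0)]
w1 [ 244  130   32  110 2462]
[442.95171285 301.12148294 373.28995785]
 scanline width [(120, 0), (130, 19), (140, 22), (150, 22), (160, 23), (170, 23), (180, 31), (190, 24), (200, 21), (210, 21), (220, 21), (230, 19)]
w2 [ 248  127   26   93 1867]
[443.28413176 301.29536822 396.57248229]
 scanline width [(120, 0), (130, 20), (140, 19), (150, 19), (160, 20), (170, 26), (180, 25), (190, 19), (200, 19), (210, 19)]
```

View pics/c5.png

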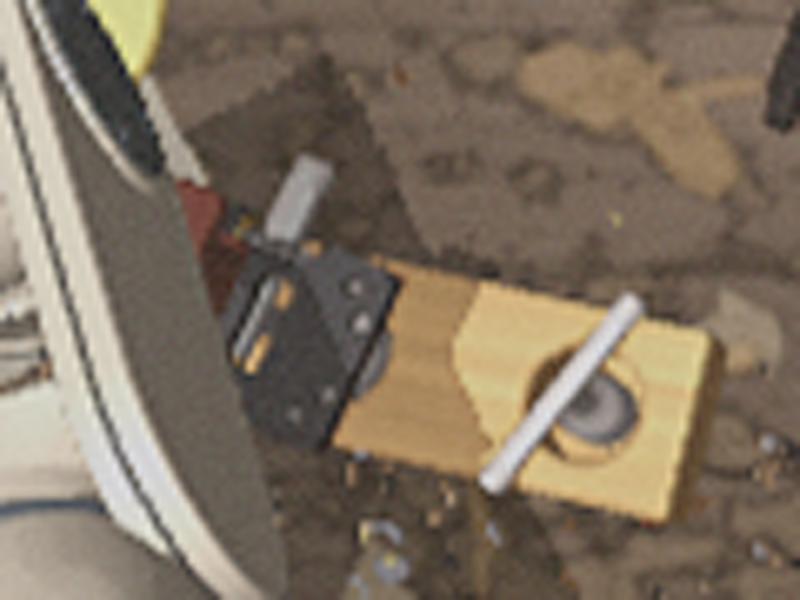

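In c5 the bar is unmoved and in line with the hand. Three cues agree that the fingertips sit about 20–30 mm above the reported TCP: the scene ray, the pixel spread of the open fingers in w0, and the fingers closing on nothing. Descending to about z=155 is safe either way, so I'll open, lower and re-grip.

Emit:
drive_tool(delta_pos=[[0,0,0],[0,0,0],[0,0,0],[0,0,0],[0,0,0],[0,0,0],[0,0,0],[0,0,0]], angular=[[0,0,0],[0,0,0],[0,0,0],[0,0,0],[0,0,0],[0,0,0],[0,0,0],[0,0,0]], gripper=[0.3,0.3,0.3,0.3,0.3,0.3,0.3,0.3])

```text
time: 7.4
ee_pos: [507.1, 272.3, 201.1]
eef_rot: [-0.0, 0.201, 0.98, -0.0]
force: [0.4, -0.0, 0.8]
finger_gap: 0.65
grip_force: 0.0
```

Emit:
drive_tool(delta_pos=[[0,0,-8],[0,0,-8],[0,0,-8],[0,0,-8],[0,0,-7],[0,0,-7],[0,0,0],[0,0,0]], angular=[[0,0,0],[0,0,0],[0,0,0],[0,0,0],[0,0,0],[0,0,0],[0,0,0],[0,0,0]], gripper=[0.3,0.3,0.3,0.3,0.3,0.3,-1,-1])

```text
time: 8.4
ee_pos: [507.3, 272.4, 155.2]
eef_rot: [0.0, 0.201, 0.98, 0.0]
force: [-0.0, 0.2, 0.3]
finger_gap: 0.462
grip_force: 0.0
```

Emit:
drive_tool(delta_pos=[[0,0,0],[0,0,0],[0,0,0],[0,0,0],[0,0,0],[0,0,0],[0,0,0],[0,0,0]], angular=[[0,0,0],[0,0,0],[0,0,0],[0,0,0],[0,0,0],[0,0,0],[0,0,0],[0,0,0]], gripper=[-1,-1,-1,-1,-1,-1,-1,-1])

```text
time: 9.4
ee_pos: [507.3, 272.4, 155.2]
eef_rot: [0.0, 0.201, 0.98, 0.0]
force: [0.1, 0.1, 2.4]
finger_gap: 0.151
grip_force: 50.0
```

Gripped: gap 13.3 mm at 50 N. Lifting.

Emit:
drive_tool(delta_pos=[[0,0,5],[0,0,10],[0,0,20],[0,0,25],[0,0,25],[0,0,25],[0,0,20],[0,0,10]], angular=[[0,0,0],[0,0,0],[0,0,0],[0,0,0],[0,0,0],[0,0,0],[0,0,0],[0,0,0]], gripper=[-1,-1,-1,-1,-1,-1,-1,-1])

```text
time: 10.4
ee_pos: [507.3, 272.4, 296.5]
eef_rot: [0.001, 0.201, 0.98, 0.0]
force: [-0.6, 0.8, -3.9]
finger_gap: 0.157
grip_force: 50.0
```

Run:
```python
from h import *
s=arm.state();print(s['force'],s['ft_torque'],s['finger_gap'],s['grip_force'],s['ee_pos'])
F=grab('wrist','w3.png');G=grab('scene','s3.png')
a=cv2.resize(F['pixels'][120:330,130:390],(455,420));b=cv2.resize(G['pixels'][120:240,110:208],(343,420),interpolation=cv2.INTER_CUBIC)
cv2.imwrite('pics/c6.png',np.hstack([a,b]))
p=s['ee_pos']
for dz in(43,-60,-90,-135): print(dz,np.round(proj(G,p+[0,0,dz]),1),np.round(proj(F,p+[0,0,dz],True),1))
```

```text
[-0.60381113  0.82943675 -3.89336316] [ 0.00101027 -0.18990609 -0.02925021] 0.15658265430914764 49.99877572059631 [507.34986631 272.42031168 296.46127236]
43 [146.  162.7] [256.4 245.8]
-60 [151.9 198.2] [257.1 196.5]
-90 [153.5 207.8] [257.2 188.4]
-135 [155.8 221.8] [257.3 178.8]
```

View pics/c6.png

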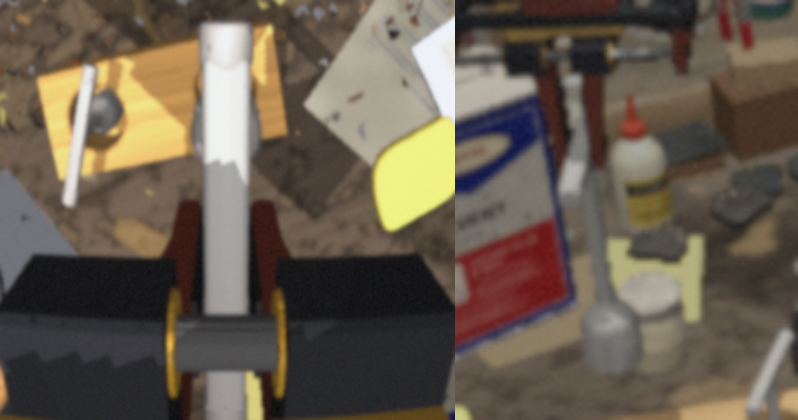

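The key hangs upright: its socket end shows at (155,223) against the predicted (155.8,221.8). It weighs about 4 N. I'll move most of the way to the pillar and take another wrist look at the bore.

Emit:
drive_tool(delta_pos=[[4,-25,0],[8,-45,0],[8,-50,0],[8,-50,0],[8,-40,0],[4,-20,0],[0,0,0],[0,0,0]], angular=[[0,0,0],[0,0,0],[0,0,0],[0,0,0],[0,0,0],[0,0,0],[0,0,0],[0,0,0]], gripper=[-1,-1,-1,-1,-1,-1,-1,-1])

```text
time: 11.5
ee_pos: [546.8, 43.2, 294.7]
eef_rot: [-0.0, 0.2, 0.98, 0.0]
force: [-0.2, -0.2, -3.5]
finger_gap: 0.152
grip_force: 50.0
```

Run:
```python
from h import *
s=arm.state();print(s['force'],s['ft_torque'],s['ee_pos'])
W=grab('wrist','w4.png');T=load('t0');S=load('s0')
pr=np.array(proj(W,[567,-93,125],True));print(pr)
def ring(f,c,r,thr):
    x0,y0=(np.array(c)-r).astype(int).clip(0);im=f['pixels'][y0:y0+2*r,x0:x0+2*r];h=cv2.cvtColor(im,cv2.COLOR_BGR2HSV)
    m=((h[...,2]>thr)&(h[...,1]<50)).astype(np.uint8);n,l,st,cc=cv2.connectedComponentsWithStats(m)
    for k in np.argsort(-st[1:,4])[:3]+1:
        cs,_=cv2.findContours((l==k).astype(np.uint8),cv2.RETR_CCOMP,cv2.CHAIN_APPROX_NONE)
        print('area',st[k,4]);
        for q in cs:
            if len(q)>=20:
                e=cv2.fitEllipse(cv2.convexHull(q)); print('  ',np.array(e[0])+[x0,y0],e[1])
ring(W,pr,40,140);ring(T,(270,187),20,160);ring(S,(270,187),20,120)
x0,y0=(pr-45).astype(int).clip(0);cv2.imwrite('pics/c7.png',cv2.resize(W['pixels'][y0:y0+90,x0:x0+90],(540,540),interpolation=cv2.INTER_CUBIC));print(x0,y0)
```

```text
[-0.2386051  -0.22612336 -3.54424424] [ 0.04385913 -0.14254905  0.06030259] [546.81910826  43.23577277 294.67406581]
[170.76450617 226.35904476]
area 1192
   [172.01464081 225.31300354] (49.49797821044922, 59.68867492675781)
   [171.94953918 225.79653931] (35.51522445678711, 40.069766998291016)
area 9
area 7
area 383
   [269.46723366 187.19968033] (27.517833709716797, 27.69373893737793)
   [269.40089607 187.27423477] (21.342384338378906, 21.454683303833008)
area 26
   [279.00540924 169.90730071] (6.08511209487915, 8.85849380493164)
area 1
area 178
   [269.74259377 185.24203682] (16.310977935791016, 24.378252029418945)
   [269.74494553 186.02186012] (11.022829055786133, 18.76764488220215)
125 181
```

View pics/c7.png

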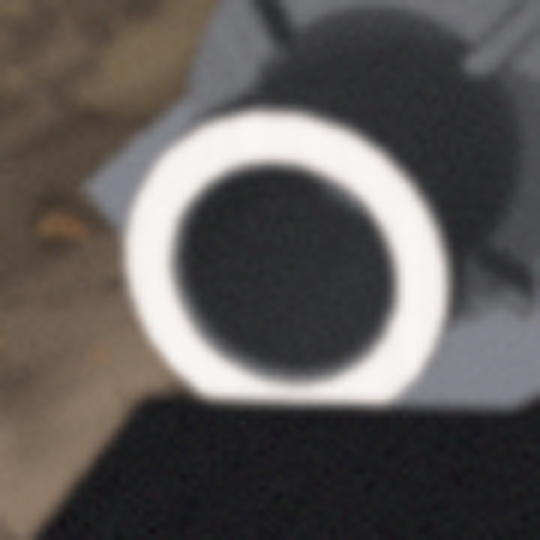

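The wrist view shows the ring's inner hole complete and centred at (172,225.8). The outer edge is clipped by the hand. I'll triangulate the hole centres from all three cameras.

Run:
```python
from h import *
W=load('w4');T=load('t0');S=load('s0')
w=ray(W,171.95,225.8,True);t=ray(T,269.4,187.27);s=ray(S,269.74,185.7)
print(cross(w,t,s),cross(w,t),cross(w,s))
for a in(onz(W,171.95,225.8,125,True),onz(T,269.4,187.27,125),onz(S,269.74,185.7,125)):print(a)
```

```text
(array([566.99857811, -92.41359845, 125.78794409]), [np.float64(1.588595120371201), np.float64(0.6376859369455394), np.float64(1.0268546037808866)]) (array([567.99003372, -93.22925884, 120.10259112]), [np.float64(0.05907153241911591), np.float64(0.059071532419026664)]) (array([566.35097981, -91.57497882, 126.72260031]), [np.float64(1.2323446338499147), np.float64(1.2323446338499413)])
[566.91743735 -91.03008196 125.        ]
[567.18054074 -93.0754981  125.        ]
[568.93218136 -94.22845758 125.        ]
```

Emit:
drive_tool(delta_pos=[[3,-20,0],[5,-35,0],[5,-35,0],[5,-30,0],[3.5,-15,0],[0,0,0],[0,0,0],[0,0,0]], angular=[[0,0,0],[0,0,0],[0,0,0],[0,0,0],[0,0,0],[0,0,0],[0,0,0],[0,0,0]], gripper=[-1,-1,-1,-1,-1,-1,-1,-1])

```text
time: 12.55
ee_pos: [568.5, -91.7, 295.1]
eef_rot: [-0.0, 0.2, 0.98, 0.0]
force: [0.7, -0.8, -4.2]
finger_gap: 0.155
grip_force: 50.0
```

Run:
```python
from h import *
s=arm.state();print(s['force'],s['ft_torque'],s['ee_pos'])
p=s['ee_pos'];
G=grab('scene','s5.png');W=grab('wrist','w5.png')
for dz in(-60,-91,-135): print(dz,np.round(proj(G,p+[0,0,dz]),1),np.round(proj(W,p+[0,0,dz],True),1))
b=cv2.resize(G['pixels'][110:220,230:310],(400,550),interpolation=cv2.INTER_CUBIC)
a=cv2.resize(W['pixels'][120:285,200:320],(400,550),interpolation=cv2.INTER_CUBIC)
cv2.imwrite('pics/c8.png',np.hstack([b,a]))
```

```text
[ 0.65499429 -0.77698056 -4.1548102 ] [ 0.02989694 -0.12205655 -0.04334186] [568.51701307 -91.709918   295.09827609]
-60 [269.3 154.2] [257.2 196.5]
-91 [269.3 163.4] [257.4 188.1]
-135 [269.2 176.2] [257.5 178.8]
```

View pics/c8.png

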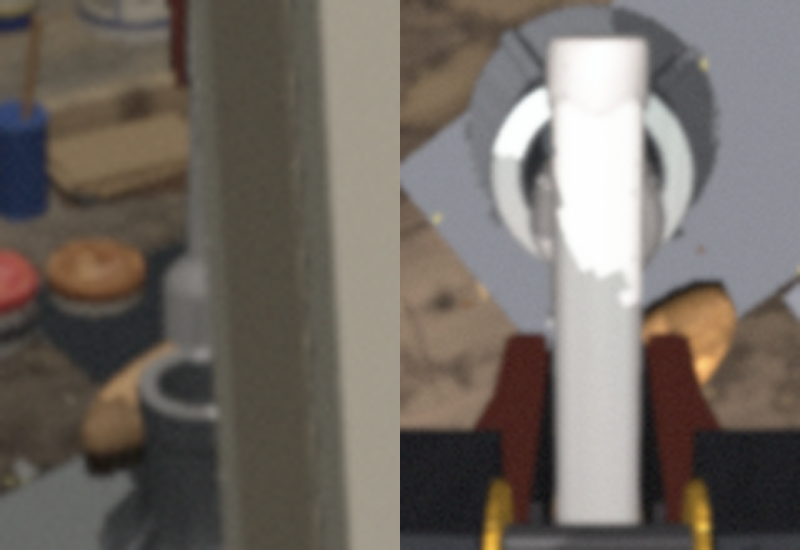

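The wrist view shows the socket over the ring with about 2 mm of lateral offset, and the scene view shows the two aligned. I've now viewed 11 pictures, one over the limit of 10, so from here I work from numbers and force only. Lowering into the bore.

Emit:
drive_tool(delta_pos=[[-0.4,-0.9,-10],[0,0,-15],[0,0,-7],[0,0,-4],[0,0,-4],[0,0,-4],[0,0,-4],[0,0,0]], angular=[[0,0,0],[0,0,0],[0,0,0],[0,0,0],[0,0,0],[0,0,0],[0,0,0],[0,0,0]], gripper=[-1,-1,-1,-1,-1,-1,-1,-1])

```text
time: 13.65
ee_pos: [568.1, -93.5, 246.8]
eef_rot: [-0.0, 0.201, 0.98, 0.0]
force: [0.2, -0.8, -3.7]
finger_gap: 0.153
grip_force: 50.0
```

```bash
cat > st.py <<'E'
from h import *
s=arm.state();q=s['eef_rot'];print(s['time'],'F',s['force'].round(2),'M',s['ft_torque'].round(3),'p',s['ee_pos'].round(2),'q',q.round(4),'yaw(y)',round(float(np.degrees(2*np.arctan2(q[2],q[1])-np.pi/2)),2),'gap',round(s['finger_gap'],3))
E
python3 st.py
```

```text
13.65 F [ 0.2  -0.79 -3.69] M [-0.012 -0.15   0.024] p [568.05 -93.53 246.79] q [-3.000e-04  2.006e-01  9.797e-01  0.000e+00] yaw(y) 66.86 gap 0.153
```

The socket is inside the mouth with no contact.

Emit:
drive_tool(delta_pos=[[0,0,-9],[0,0,-9],[0,0,-9],[0,0,-9],[0,0,-9],[0,0,-9],[0,0,-8],[0,0,0]], angular=[[0,0,0],[0,0,0],[0,0,0],[0,0,0],[0,0,0],[0,0,0],[0,0,0],[0,0,0]], gripper=[-1,-1,-1,-1,-1,-1,-1,-1])

```text
time: 14.65
ee_pos: [567.8, -93.5, 184.3]
eef_rot: [-0.001, 0.201, 0.98, -0.0]
force: [-0.8, -0.1, -3.8]
finger_gap: 0.152
grip_force: 50.0
```

```bash
python3 st.py
```

```text
14.65 F [-0.78 -0.06 -3.76] M [ 0.023 -0.146 -0.035] p [567.76 -93.5  184.27] q [-7.000e-04  2.005e-01  9.797e-01 -0.000e+00] yaw(y) 66.86 gap 0.152
```

Emit:
drive_tool(delta_pos=[[0,0,-5],[0,0,-4],[0,0,-3],[0,0,-1.5],[0,0,-1],[0,0,-1],[0,0,-1],[0,0,0]], angular=[[0,0,0],[0,0,0],[0,0,0],[0,0,0],[0,0,0],[0,0,0],[0,0,0],[0,0,0]], gripper=[-1,-1,-1,-1,-1,-1,-1,-1])

```text
time: 15.65
ee_pos: [568.2, -93.6, 168.5]
eef_rot: [-0.0, 0.201, 0.98, -0.0]
force: [0.3, 0.7, -4.4]
finger_gap: 0.156
grip_force: 50.0
```

```bash
python3 st.py
```

```text
15.65 F [ 0.32  0.67 -4.42] M [ 0.055 -0.148 -0.003] p [568.21 -93.57 168.54] q [-0.      0.2005  0.9797 -0.    ] yaw(y) 66.87 gap 0.156
```

Emit:
drive_tool(delta_pos=[[0,0,-0.8],[0,0,-0.8],[0,0,-0.8],[0,0,-0.6],[0,0,0],[0,0,0],[0,0,0],[0,0,0]], angular=[[0,0,0],[0,0,0],[0,0,0],[0,0,0],[0,0,0],[0,0,0],[0,0,0],[0,0,0]], gripper=[-1,-1,-1,-1,-1,-1,-1,-1])

```text
time: 16.65
ee_pos: [568.2, -93.6, 165.6]
eef_rot: [0.0, 0.201, 0.98, 0.0]
force: [-0.5, -0.4, -4.5]
finger_gap: 0.157
grip_force: 50.0
```

```bash
python3 st.py
```

```text
16.65 F [-0.51 -0.39 -4.46] M [ 0.038 -0.1    0.011] p [568.22 -93.57 165.59] q [0.     0.2005 0.9797 0.    ] yaw(y) 66.86 gap 0.157
```

Emit:
drive_tool(delta_pos=[[0,0,-0.7],[0,0,-0.7],[0,0,-0.7],[0,0,-0.7],[0,0,0],[0,0,0],[0,0,0],[0,0,0]], angular=[[0,0,0],[0,0,0],[0,0,0],[0,0,0],[0,0,0],[0,0,0],[0,0,0],[0,0,0]], gripper=[-1,-1,-1,-1,-1,-1,-1,-1])

```text
time: 17.65
ee_pos: [568.2, -93.5, 162.8]
eef_rot: [-0.0, 0.2, 0.98, -0.0]
force: [1.3, 0.8, -4.0]
finger_gap: 0.154
grip_force: 50.0
```

```bash
python3 st.py
```

```text
17.65 F [ 1.31  0.84 -4.  ] M [0.07  0.064 0.039] p [568.19 -93.53 162.75] q [-1.000e-04  2.005e-01  9.797e-01 -0.000e+00] yaw(y) 66.87 gap 0.154
```

Emit:
drive_tool(delta_pos=[[0,0,-0.5],[0,0,-0.5],[0,0,-0.5],[0,0,-0.5],[0,0,0],[0,0,0],[0,0,0],[0,0,0]], angular=[[0,0,0],[0,0,0],[0,0,0],[0,0,0],[0,0,0],[0,0,0],[0,0,0],[0,0,0]], gripper=[-1,-1,-1,-1,-1,-1,-1,-1])

```text
time: 18.65
ee_pos: [568.2, -93.6, 160.8]
eef_rot: [-0.0, 0.201, 0.98, 0.0]
force: [-1.0, 0.5, -3.5]
finger_gap: 0.156
grip_force: 50.0
```

```bash
python3 st.py
```

```text
18.65 F [-0.95  0.47 -3.47] M [ 0.079  0.108 -0.014] p [568.19 -93.56 160.75] q [-1.000e-04  2.005e-01  9.797e-01  0.000e+00] yaw(y) 66.86 gap 0.156
```

Emit:
drive_tool(delta_pos=[[0,0,-0.5],[0,0,-0.5],[0,0,-0.5],[0,0,-0.5],[0,0,-0.5],[0,0,0],[0,0,0],[0,0,0]], angular=[[0,0,0],[0,0,0],[0,0,0],[0,0,0],[0,0,0],[0,0,0],[0,0,0],[0,0,0]], gripper=[-1,-1,-1,-1,-1,-1,-1,-1])

```text
time: 19.65
ee_pos: [568.1, -93.6, 158.2]
eef_rot: [-0.0, 0.201, 0.98, 0.0]
force: [-0.6, 0.1, -4.0]
finger_gap: 0.152
grip_force: 50.0
```

```bash
python3 st.py
```

```text
19.65 F [-0.63  0.13 -4.01] M [ 0.07   0.127 -0.055] p [568.15 -93.57 158.19] q [-1.000e-04  2.006e-01  9.797e-01  0.000e+00] yaw(y) 66.86 gap 0.152
```

Emit:
drive_tool(delta_pos=[[0,0,-0.6],[0,0,-0.6],[0,0,-0.6],[0,0,-0.6],[0,0,-0.5],[0,0,0],[0,0,0],[0,0,0]], angular=[[0,0,0],[0,0,0],[0,0,0],[0,0,0],[0,0,0],[0,0,0],[0,0,0],[0,0,0]], gripper=[-1,-1,-1,-1,-1,-1,-1,-1])

```text
time: 20.65
ee_pos: [568.2, -93.6, 155.3]
eef_rot: [-0.0, 0.201, 0.98, -0.0]
force: [-1.2, 0.0, -4.1]
finger_gap: 0.157
grip_force: 50.0
```

```bash
python3 st.py
```

```text
20.65 F [-1.18  0.   -4.12] M [0.042 0.198 0.011] p [568.18 -93.58 155.32] q [-1.000e-04  2.005e-01  9.797e-01 -0.000e+00] yaw(y) 66.87 gap 0.157
```

Emit:
drive_tool(delta_pos=[[0,0,-0.5],[0,0,-0.5],[0,0,-0.5],[0,0,-0.4],[0,0,0],[0,0,0],[0,0,0],[0,0,0]], angular=[[0,0,0],[0,0,0],[0,0,0],[0,0,0],[0,0,0],[0,0,0],[0,0,0],[0,0,0]], gripper=[-1,-1,-1,-1,-1,-1,-1,-1])

```text
time: 21.65
ee_pos: [568.7, -93.7, 154.2]
eef_rot: [0.001, 0.201, 0.98, 0.0]
force: [-1.4, 1.0, 6.1]
finger_gap: 0.155
grip_force: 50.0
```

```bash
python3 st.py
```

```text
21.65 F [-1.42  1.01  6.12] M [ 0.163  0.479 -0.024] p [568.73 -93.67 154.19] q [6.000e-04 2.005e-01 9.797e-01 0.000e+00] yaw(y) 66.86 gap 0.155
```

Contact came at TCP z=154.2, which puts the key's end at z=19.0. That is the washer, so the socket is fully on the nut. I'll ease off the push and start turning clockwise.

Emit:
drive_tool(delta_pos=[[0,0,0.8],[0,0,0],[0,0,0],[0,0,0],[0,0,0],[0,0,0],[0,0,0],[0,0,0]], angular=[[0,0,0],[0,0,-0.04],[0,0,-0.05],[0,0,-0.05],[0,0,-0.05],[0,0,-0.05],[0,0,-0.04],[0,0,0]], gripper=[-1,-1,-1,-1,-1,-1,-1,-1])

```text
time: 22.65
ee_pos: [568.3, -93.6, 154.2]
eef_rot: [0.0, 0.335, 0.942, -0.0]
force: [-1.0, 0.3, 1.6]
finger_gap: 0.152
grip_force: 50.0
```

```bash
python3 st.py
```

```text
22.65 F [-0.99  0.33  1.62] M [0.037 0.268 0.145] p [568.26 -93.58 154.25] q [ 0.      0.335   0.9422 -0.    ] yaw(y) 50.86 gap 0.152
```

Emit:
drive_tool(delta_pos=[[0,0,0.2],[0,0,0],[0,0,0],[0,0,0],[0,0,0],[0,0,0],[0,0,0],[0,0,0]], angular=[[0,0,-0.05],[0,0,-0.05],[0,0,-0.05],[0,0,-0.05],[0,0,-0.05],[0,0,-0.05],[0,0,0],[0,0,0]], gripper=[-1,-1,-1,-1,-1,-1,-1,-1])

```text
time: 23.65
ee_pos: [568.1, -93.5, 154.3]
eef_rot: [-0.0, 0.472, 0.882, -0.0]
force: [-2.0, 0.4, -1.0]
finger_gap: 0.156
grip_force: 50.0
```

```bash
python3 st.py
```

```text
23.65 F [-2.    0.36 -1.04] M [0.057 0.205 0.15 ] p [568.1  -93.54 154.26] q [-2.000e-04  4.717e-01  8.818e-01 -1.000e-04] yaw(y) 33.71 gap 0.156
```

Emit:
drive_tool(delta_pos=[[0,0,0],[0,0,0],[0,0,0],[0,0,0],[0,0,0],[0,0,0],[0,0,0],[0,0,0]], angular=[[0,0,-0.05],[0,0,-0.05],[0,0,-0.05],[0,0,-0.05],[0,0,-0.05],[0,0,0],[0,0,0],[0,0,0]], gripper=[-1,-1,-1,-1,-1,-1,-1,-1])

```text
time: 24.65
ee_pos: [568.1, -93.5, 154.3]
eef_rot: [-0.0, 0.578, 0.816, -0.0]
force: [-1.6, -0.1, -2.7]
finger_gap: 0.153
grip_force: 50.0
```

```bash
python3 st.py
```

```text
24.65 F [-1.63 -0.07 -2.72] M [-0.013  0.228  0.184] p [568.08 -93.55 154.28] q [-2.000e-04  5.782e-01  8.159e-01 -1.000e-04] yaw(y) 19.35 gap 0.153
```

Emit:
drive_tool(delta_pos=[[0,0,0],[0,0,0],[0,0,0],[0,0,0],[0,0,0],[0,0,0],[0,0,0],[0,0,0]], angular=[[0,0,-0.02],[0,0,-0.02],[0,0,-0.02],[0,0,-0.02],[0,0,-0.02],[0,0,0],[0,0,0],[0,0,0]], gripper=[-1,-1,-1,-1,-1,-1,-1,-1])

```text
time: 25.65
ee_pos: [568.1, -93.5, 154.3]
eef_rot: [-0.0, 0.619, 0.786, -0.0]
force: [-1.8, 0.8, -6.1]
finger_gap: 0.157
grip_force: 50.0
```

```bash
python3 st.py
```

```text
25.65 F [-1.75  0.81 -6.14] M [0.084 0.222 0.207] p [568.07 -93.54 154.31] q [-2.000e-04  6.185e-01  7.857e-01 -1.000e-04] yaw(y) 13.58 gap 0.157
```

Emit:
drive_tool(delta_pos=[[0,0,-0.2],[0,0,0],[0,0,0],[0,0,0],[0,0,0],[0,0,0],[0,0,0],[0,0,0]], angular=[[0,0,-0.02],[0,0,-0.02],[0,0,-0.02],[0,0,-0.02],[0,0,-0.02],[0,0,0],[0,0,0],[0,0,0]], gripper=[-1,-1,-1,-1,-1,-1,-1,-1])

```text
time: 26.65
ee_pos: [568.2, -93.6, 154.3]
eef_rot: [0.0, 0.657, 0.754, 0.0]
force: [-1.9, 0.0, -4.3]
finger_gap: 0.157
grip_force: 50.0
```

```bash
python3 st.py
```

```text
26.65 F [-1.93  0.04 -4.29] M [0.033 0.327 0.204] p [568.24 -93.58 154.3 ] q [0.     0.657  0.7539 0.    ] yaw(y) 7.85 gap 0.157
```

Emit:
drive_tool(delta_pos=[[0,0,0],[0,0,0],[0,0,0],[0,0,0],[0,0,0],[0,0,0],[0,0,0],[0,0,0]], angular=[[0,0,-0.02],[0,0,-0.02],[0,0,-0.02],[0,0,-0.02],[0,0,0],[0,0,0],[0,0,0],[0,0,0]], gripper=[-1,-1,-1,-1,-1,-1,-1,-1])

```text
time: 27.65
ee_pos: [568.3, -93.6, 154.3]
eef_rot: [0.0, 0.687, 0.727, 0.0]
force: [-1.9, 0.1, -3.8]
finger_gap: 0.154
grip_force: 50.0
```

```bash
python3 st.py
```

```text
27.65 F [-1.92  0.07 -3.78] M [0.089 0.339 0.177] p [568.26 -93.58 154.29] q [0.     0.6867 0.727  0.    ] yaw(y) 3.27 gap 0.154
```

Emit:
drive_tool(delta_pos=[[0,0,0],[0,0,0],[0,0,0],[0,0,0],[0,0,0],[0,0,0],[0,0,0],[0,0,0]], angular=[[0,0,-0.02],[0,0,-0.02],[0,0,-0.02],[0,0,-0.02],[0,0,0],[0,0,0],[0,0,0],[0,0,0]], gripper=[-1,-1,-1,-1,-1,-1,-1,-1])

```text
time: 28.65
ee_pos: [568.2, -93.6, 154.3]
eef_rot: [-0.0, 0.715, 0.699, 0.0]
force: [-1.6, 0.0, -3.6]
finger_gap: 0.156
grip_force: 50.0
```

```bash
python3 st.py
```

```text
28.65 F [-1.57  0.03 -3.65] M [0.019 0.349 0.245] p [568.23 -93.58 154.27] q [-0.      0.7152  0.6989  0.    ] yaw(y) -1.32 gap 0.156
```

Emit:
drive_tool(delta_pos=[[0,0,0],[0,0,0],[0,0,0],[0,0,0],[0,0,0],[0,0,0],[0,0,0],[0,0,0]], angular=[[0,0,-0.02],[0,0,-0.02],[0,0,-0.02],[0,0,0],[0,0,0],[0,0,0],[0,0,0],[0,0,0]], gripper=[-1,-1,-1,-1,-1,-1,-1,-1])

```text
time: 29.65
ee_pos: [568.2, -93.6, 154.3]
eef_rot: [-0.0, 0.736, 0.677, 0.0]
force: [-1.4, -0.2, -2.8]
finger_gap: 0.157
grip_force: 50.0
```

```bash
python3 st.py
```

```text
29.65 F [-1.42 -0.22 -2.84] M [0.013 0.319 0.24 ] p [568.25 -93.56 154.29] q [-0.      0.7358  0.6772  0.    ] yaw(y) -4.76 gap 0.157
```

Emit:
drive_tool(delta_pos=[[0,0,0],[0,0,0],[0,0,0],[0,0,0],[0,0,0],[0,0,0],[0,0,0],[0,0,0]], angular=[[0,0,-0.02],[0,0,-0.02],[0,0,-0.02],[0,0,0],[0,0,0],[0,0,0],[0,0,0],[0,0,0]], gripper=[-1,-1,-1,-1,-1,-1,-1,-1])

```text
time: 30.65
ee_pos: [568.2, -93.6, 154.3]
eef_rot: [-0.0, 0.756, 0.655, -0.0]
force: [-0.9, 0.1, -2.8]
finger_gap: 0.156
grip_force: 50.0
```

```bash
python3 st.py
```

```text
30.65 F [-0.89  0.13 -2.84] M [0.066 0.297 0.191] p [568.23 -93.57 154.27] q [-0.      0.7558  0.6548 -0.    ] yaw(y) -8.19 gap 0.156
```

Emit:
drive_tool(delta_pos=[[0,0,0],[0,0,0],[0,0,0],[0,0,0],[0,0,0],[0,0,0],[0,0,0],[0,0,0]], angular=[[0,0,-0.02],[0,0,-0.02],[0,0,-0.02],[0,0,0],[0,0,0],[0,0,0],[0,0,0],[0,0,0]], gripper=[-1,-1,-1,-1,-1,-1,-1,-1])

```text
time: 31.65
ee_pos: [568.3, -93.6, 154.3]
eef_rot: [0.0, 0.775, 0.632, 0.0]
force: [-0.3, 1.0, -2.1]
finger_gap: 0.158
grip_force: 50.3
```

```bash
python3 st.py
```

```text
31.65 F [-0.3   1.03 -2.06] M [0.1   0.237 0.64 ] p [568.3  -93.58 154.33] q [1.000e-04 7.751e-01 6.318e-01 0.000e+00] yaw(y) -11.63 gap 0.158
```

The torque jumped to 0.64 N m, above 0.4 and below 0.9, so the nut is firm against its stop. I'll back off into the play and lift.

Emit:
drive_tool(delta_pos=[[0,0,0],[0,0,0],[0,0,0],[0,0,0],[0,0,0],[0,0,1],[0,0,2],[0,0,0]], angular=[[0,0,0.03],[0,0,0.03],[0,0,0.03],[0,0,0.03],[0,0,0],[0,0,0],[0,0,0],[0,0,0]], gripper=[-1,-1,-1,-1,-1,-1,-1,-1])

```text
time: 32.65
ee_pos: [568.3, -93.6, 157.4]
eef_rot: [0.0, 0.736, 0.677, 0.0]
force: [0.1, 0.5, -3.5]
finger_gap: 0.154
grip_force: 50.0
```

```bash
python3 st.py
```

```text
32.65 F [ 0.13  0.53 -3.47] M [ 0.03   0.14  -0.011] p [568.29 -93.57 157.41] q [1.000e-04 7.359e-01 6.771e-01 0.000e+00] yaw(y) -4.76 gap 0.154
```

Emit:
drive_tool(delta_pos=[[0,0,3],[0,0,6],[0,0,10],[0,0,14],[0,0,14],[0,0,14],[0,0,14],[0,0,10]], angular=[[0,0,0],[0,0,0],[0,0,0],[0,0,0],[0,0,0],[0,0,0],[0,0,0],[0,0,0]], gripper=[-1,-1,-1,-1,-1,-1,-1,-1])

```text
time: 33.65
ee_pos: [568.5, -93.6, 243.5]
eef_rot: [0.0, 0.736, 0.677, 0.0]
force: [0.0, 0.0, -3.5]
finger_gap: 0.154
grip_force: 50.0
```

Emit:
drive_tool(delta_pos=[[0,0,10],[0,0,15],[0,0,15],[0,0,10],[0,0,5],[0,0,0],[0,0,0],[0,0,0]], angular=[[0,0,0],[0,0,0],[0,0,0],[0,0,0],[0,0,0],[0,0,0],[0,0,0],[0,0,0]], gripper=[-1,-1,-1,-1,-1,-1,-1,-1])

```text
time: 34.65
ee_pos: [568.0, -93.5, 296.7]
eef_rot: [-0.0, 0.736, 0.677, -0.0]
force: [0.7, 0.1, -3.7]
finger_gap: 0.157
grip_force: 50.0
```

```bash
python3 st.py
```

```text
34.65 F [ 0.71  0.12 -3.71] M [ 0.007 -0.041  0.004] p [567.97 -93.5  296.74] q [-4.000e-04  7.358e-01  6.772e-01 -3.000e-04] yaw(y) -4.75 gap 0.157
```

Emit:
drive_tool(delta_pos=[[-4,20,0],[-7,42,0],[-8,48,0],[-8,48,0],[-8,48,0],[-8,48,0],[-7,46,0],[-6,40,0]], angular=[[0,0,0.125],[0,0,0.125],[0,0,0.125],[0,0,0.125],[0,0,0.125],[0,0,0.125],[0,0,0.125],[0,0,0.125]], gripper=[-1,-1,-1,-1,-1,-1,-1,-1])

```text
time: 35.65
ee_pos: [511.7, 248.1, 297.0]
eef_rot: [-0.0, 0.319, 0.948, -0.0]
force: [0.2, -0.3, -3.5]
finger_gap: 0.155
grip_force: 50.0
```

Emit:
drive_tool(delta_pos=[[-4,18,0],[-0.7,7.8,0],[0,0,0],[0,0,0],[0,0,0],[0,0,0],[0,0,0],[0,0,0]], angular=[[0,0,0.125],[0,0,0.125],[0,0,0],[0,0,0],[0,0,0],[0,0,0],[0,0,0],[0,0,0]], gripper=[-1,-1,-1,-1,-1,-1,-1,-1])

```text
time: 36.65
ee_pos: [507.6, 272.1, 297.3]
eef_rot: [0.0, 0.201, 0.98, 0.0]
force: [0.4, 0.8, -4.2]
finger_gap: 0.157
grip_force: 50.0
```

```bash
python3 st.py
python3 - <<'E'
from h import *
G=grab('scene','s6.png')
a=load('s3')['pixels'].astype(int);b=G['pixels'].astype(int)
print(np.abs(a-b).max(2)[150:235,140:170].mean())
# pocket hole and socket: compare with s3 shift of key patch
t=load('s3')['pixels'][175:228,142:168]
r=cv2.matchTemplate(G['pixels'][165:238,132:178],t,cv2.TM_CCOEFF_NORMED);print(cv2.minMaxLoc(r))
E
```

```text
36.65 F [ 0.37  0.78 -4.18] M [ 0.039 -0.125  0.001] p [507.56 272.14 297.31] q [0.     0.2007 0.9797 0.    ] yaw(y) 66.84 gap 0.157
2.3745098039215686
(0.032752875238657, 0.9915719628334045, (0, 0), (10, 10))
```

The key sits at exactly the pose it had just after lifting (template shift 0). Lowering into its pocket.

Emit:
drive_tool(delta_pos=[[-0.2,0.2,-15],[0,0,-25],[0,0,-25],[0,0,-15],[0,0,-10],[0,0,-8],[0,0,-8],[0,0,-5]], angular=[[0,0,0],[0,0,0],[0,0,0],[0,0,0],[0,0,0],[0,0,0],[0,0,0],[0,0,0]], gripper=[-1,-1,-1,-1,-1,-1,-1,-1])

```text
time: 37.7
ee_pos: [507.4, 272.5, 186.1]
eef_rot: [0.0, 0.201, 0.98, 0.0]
force: [0.5, -0.1, -4.2]
finger_gap: 0.155
grip_force: 50.0
```

```bash
python3 st.py
```

```text
37.7 F [ 0.49 -0.13 -4.23] M [ 0.036 -0.093  0.02 ] p [507.44 272.45 186.09] q [1.000e-04 2.005e-01 9.797e-01 1.000e-04] yaw(y) 66.86 gap 0.155
```

Emit:
drive_tool(delta_pos=[[0,0,-8],[0,0,-8],[0,0,-6],[0,0,-4],[0,0,-2],[0,0,-1.5],[0,0,-1],[0,0,0]], angular=[[0,0,0],[0,0,0],[0,0,0],[0,0,0],[0,0,0],[0,0,0],[0,0,0],[0,0,0]], gripper=[-1,-1,-1,-1,-1,-1,-1,-1])

```text
time: 38.7
ee_pos: [507.4, 272.4, 155.8]
eef_rot: [0.0, 0.201, 0.98, 0.0]
force: [-0.6, -0.1, -2.8]
finger_gap: 0.152
grip_force: 50.0
```

```bash
python3 st.py
```

```text
38.7 F [-0.62 -0.11 -2.8 ] M [ 0.029 -0.143 -0.037] p [507.39 272.44 155.85] q [1.000e-04 2.005e-01 9.797e-01 0.000e+00] yaw(y) 66.86 gap 0.152
```

Emit:
drive_tool(delta_pos=[[0,0,-0.4],[0,0,-0.3],[0,0,0],[0,0,0],[0,0,0],[0,0,0],[0,0,0],[0,0,0]], angular=[[0,0,0],[0,0,0],[0,0,0],[0,0,0],[0,0,0],[0,0,0],[0,0,0],[0,0,0]], gripper=[-1,-1,-1,-1,-1,-1,-1,-1])

```text
time: 39.7
ee_pos: [507.5, 272.5, 155.3]
eef_rot: [0.0, 0.201, 0.98, 0.0]
force: [-0.1, 0.5, 0.8]
finger_gap: 0.152
grip_force: 50.0
```

```bash
python3 st.py
```

```text
39.7 F [-0.06  0.47  0.81] M [ 0.062 -0.077 -0.024] p [507.51 272.5  155.27] q [2.000e-04 2.005e-01 9.797e-01 1.000e-04] yaw(y) 66.86 gap 0.152
```

The key rests on the pocket floor with its weight off the hand. Releasing and rising clear.

Emit:
drive_tool(delta_pos=[[0,0,0],[0,0,0],[0,0,0],[0,0,0],[0,0,0],[0,0,0],[0,0,0],[0,0,0]], angular=[[0,0,0],[0,0,0],[0,0,0],[0,0,0],[0,0,0],[0,0,0],[0,0,0],[0,0,0]], gripper=[-0.4,-0.2,0,0.2,0.4,0.4,0.4,0.4])

```text
time: 40.7
ee_pos: [507.3, 272.4, 155.1]
eef_rot: [0.0, 0.201, 0.98, 0.0]
force: [0.4, -0.6, 0.0]
finger_gap: 0.701
grip_force: 0.0
```

Emit:
drive_tool(delta_pos=[[0,0,4],[0,0,8],[0,0,15],[0,0,25],[0,0,30],[0,0,30],[0,0,30],[0,0,0]], angular=[[0,0,0],[0,0,0],[0,0,0],[0,0,0],[0,0,0],[0,0,0],[0,0,0],[0,0,0]], gripper=[0.4,0.4,0.4,0.4,0.4,0.4,0.4,0.4])

```text
time: 41.7
ee_pos: [508.8, 273.2, 300.6]
eef_rot: [0.002, 0.201, 0.98, 0.002]
force: [0.2, 0.1, -0.4]
finger_gap: 0.698
grip_force: 0.0
```

```bash
python3 st.py
python3 - <<'E'
from h import *
G=grab('scene','s7.png');a=load('s0')['pixels']
for n,(x0,y0,x1,y1) in {'bigkey':(146,190,172,260),'small':(190,210,212,250),'pillar':(250,175,285,230)}.items():
    t=a[y0:y1,x0:x1];r=cv2.matchTemplate(G['pixels'][y0-8:y1+8,x0-8:x1+8],t,cv2.TM_CCOEFF_NORMED);m=cv2.minMaxLoc(r);print(n,m[1],np.array(m[3])-8)
E
```

```text
41.7 F [ 0.16  0.09 -0.4 ] M [ 0.041 -0.173  0.016] p [508.77 273.17 300.58] q [0.0024 0.2005 0.9797 0.0019] yaw(y) 66.86 gap 0.698
bigkey 0.8432850241661072 [0 0]
small 0.9993125200271606 [0 0]
pillar 0.694383978843689 [-1  0]
```

Template matching finds both keys at their original image positions (shift 0), and the hand is clear. Handing in.

```bash
python3 -c "
from station import arm; print(arm.hand_in())"
```

```text
the job is handed in; nothing more can be done
None
```

Job handed in at about 42 s: the nut was turned clockwise until torque rose to 0.64 N m at its stop, the larger key is back upright in its pocket, and the smaller key has not moved; I viewed 11 pictures, one over the limit of 10.

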